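Dock two diagnostic handles in their charger

ROBOT

A 7-joint arm with a two-finger parallel gripper is mounted at the origin on a cart in front of the work surface, level with it; the furniture and walls round the work are solid. World frame = base frame: x ahead of the robot, y to its left, z up, the work surface at z = 0. Lengths are in m, angles in rad, forces in N, time in s.
With the tool pointing down it reaches from about 0.4 to 0.85 m from the base axis. Payload 4.5 kg.
Tool frame: the origin (TCP) lies at the very end of the fingers, on their centre line; the grasp point (between the pads) lies 19 mm behind it (pinch_z is the distance from the TCP to the grasp point, in m); z points along the fingers, y is the direction in which the jaws open and shut (so a half turn about z gives the same grasp; the last joint's range is limited). The gripper opens to 88 mm and grips with 3 to 60 N. Pads are 18 mm wide; open, the fingers measure 123 mm over their backs; the gripper's body (75 mm by 187 mm) begins 45 mm behind the grasp point.
Start: joints at [0.034, 0.689, -0.195, 1.565, 0.157, 0.902, -0.215], TCP at [0.625, 0, 0.239] pointing down, gripper open.
Joint ranges: [-3.01, 3.01], [-0.46, 2.08], [-1.47, 1.51], [0.13, 2.56], [-1, 4.14], [0.04, 2.09], [-2.66, 2.66]. Speed limits (rad/s): [2.57, 2.57, 3.14, 3.14, 3.14, 3.14, 3.14].

INTERFACE

Orientations are given as a 3x3 rotation matrix whose columns are the frame's x, y, z axes.
In Python, from bench import read_state, grab_frame, sign_off, pinch_z gives the robot as it stands. The module is installed in compiled form; this text tells all that it offers.
- The arm moves only by the tool servo_tool, never from a script. Its arguments are lists of equal length, an entry for each row: "angular": the turn, a rotation vector about the tool's x, y, z in rad, a list of three; "dp": the shift along the tool's x, y, z in cm, a list of three; "claw": the closure, from -1 (fully open) to 1 (shut), so that 0 is half open. A call has 1 to 12 rows; each row is the pose to reach, as a shift and turn from the pose commanded when the call began, along the tool's axes at that moment; what a row does not reach only later rows make up. A row lasts 1/10 s, in which the tool goes at most 50 mm and 8.59 degrees, less where a joint would pass 70% of its speed; a pose out of reach is approached as far as the arm can. A call with a gripper value outside its range is refused whole. The fingers move at their own pace and stop on an object; the grip force is fixed at half the most. Time passes only in rows, so rows that repeat a pose let the fingers close. It gives the time, the measured TCP pose, the force and the opening at its end, in the units of the state.
- read_state(): the state, without advancing time (a new reading comes with each control period).
- grab_frame(name): name is "scene" or "side" or "wrist"; returns a dict with "img" (420x560x3 uint8, red, green, blue), "intrinsics" (3x3 intrinsics, pixels), "extrinsics" (4x4, takes a point from camera to world coordinates); the wrist camera has in their place "T_tool_cam" (4x4, takes a point from camera to tool coordinates, whose origin is the TCP and whose axes are the flange's). Camera axes: x right, y up, looking along -z (the intrinsics and any distortion apply to the point x, -y, -z); pixel columns grow to the right and rows downward; lengths in m; the calibration is good to about 2 mm. A picture is of the moment at which its call begins: read the wrist's pose just before it. There is no depth.
- sign_off(): hands the job in, once; it reports no verdict.
The state is a dict: "time": time; "qpos": joint angles; "qvel": joint speeds; "joint_torque": joint torques, N m; "tool_pos": TCP position; "orientation": TCP orientation; "wrist_force": force on the tool from outside, world axes, zero at the start; "ft_torque": the same for the moment, N m; "gripper_width": finger opening in m.
Only numpy, scipy, OpenCV 4.12 (cv2) and the standard library are available. Lean on these libraries where they do the work, as an engineer would, in place of code of your own. Each camera call takes 0.05 s, during which the arm holds its last target. There are 200 camera calls.

TASK

Put the two rechargeable instrument handles that lie loose on the trolley back in the desk charger, the thick one in the wide bay and the thin one in the slim bay, so that they cannot roll and are charging: base cap under the hood against its sprung contact, neck down in the forked stop, lying level in the saddles and held by the spring. Ease the contacts back gently, do not ram them; let go of both handles and leave the other things on the trolley where they are.

Things in the scene. Friction and masses are not known exactly. Their poses are not given: they have to be found in the camera images.
- wide_handle_center (a point): Thick instrument handle: black grooved cylinder with steel ends, lying on its side, rolls. Body 30 mm diameter, 115 mm long, about 160 g; the point is on its axis, half-way along the body. x axis runs from neck to base cap. At the -x end a steel neck 18 mm in diameter stands out 14 mm from the body's flat shoulder; at the +x end (base cap) the last 5 mm taper to 21 mm.
- slim_handle_center (a point): Thin instrument handle of the same kind. Body 22 mm diameter, 95 mm long, about 90 g; neck 12 mm in diameter and 12 mm long at the -x end, base cap at the +x end, its last 5 mm tapering to 15 mm. The point is on its axis, half-way along the body; x axis from neck to base cap.
- charger: White desk charger, fixed. Origin under its middle at worktop level; x from the forked stops (front) to the hooded contact housing (back), y left, z up. Base plate x -80 to 92 mm, y -90 to 90 mm, top 12 mm above the worktop. Two bays along x, axes 40 mm above the worktop: wide bay at y = +46 mm, slim bay at y = -46 mm. The hood's top is 74 mm above the worktop.
- wide_bay (a point): Docked place of the centre of the thick handle's body, on the wide bay's axis; axes as the charger's, x towards the contact. V saddles carry the body at x = -57 to -41 mm and 33 to 43 mm, tops 4 mm under the axis; between them the bay is open for fingers down to the base plate, 28 mm under the axis. Contact face at rest: x = 53.5 mm.
- slim_bay (a point): Docked place of the centre of the thin handle's body, on the slim bay's axis; axes as the charger's. V saddles at x = -47 to -33 mm and 23 to 33 mm, tops 4 mm under the axis; open for fingers between them down to 28 mm under the axis. Contact face at rest: x = 43.5 mm.
- wide_stop (a point): Inner face of the wide bay's forked stop, on the bay's axis: two prongs 8 mm thick reaching 2 mm above the axis (top 5 mm lean back as a lead-in), 23 mm slot between them for the neck. The body's shoulder ends up against this face. To swing the shoulder down inside it, the handle must first have pushed the contact in by about 6 mm or more.
- slim_stop (a point): Inner face of the slim bay's forked stop, on the bay's axis: two prongs 8 mm thick reaching 2 mm above the axis (top 5 mm lean back), 17 mm slot between them for the neck. Works as the wide bay's stop.
- wide_hood (a point): Front lower edge of the hood over the wide bay's contact, 24 mm above the bay's axis (x = 47 mm in the charger's frame); the hood covers all behind it. A level handle cannot go in under it: enter base cap first with the neck end raised, tilted about 10 to 14 degrees.
- slim_hood (a point): Front lower edge of the hood over the slim bay's contact, 20 mm above the bay's axis (x = 47 mm in the charger's frame). Same tilted entry as in the wide bay.
- wide_contact (a joint): Sprung contact of the wide bay: 14 mm brass button on the bay's axis, slides along +x. 0 m is out, 0.010 m fully in, about 0.004 m with the handle docked. The spring gives 1.6 N at 0 and 9.6 N at 0.010 m, where it meets a hard stop; about 8 N is a good push for the swing.
- slim_contact (a joint): Sprung contact of the slim bay, the same in every way: 0 m out, 0.010 m fully in, about 0.004 m with the handle docked; 1.6 N to 9.6 N.

How it is judged:
By the outcome, as a careful person would: the job done as asked, in the order asked, and still so for the second after the job is handed in, with the robot touching nothing.
It also fails if it takes over 70 s, if anything falls off the work surface, if the arm or the gripper's body presses on something with over 40 N, if the wrist force passes 120 N, or if a joint passes its speed limit or range.

## Working session

There is one attempt and no reset: what is moved stays moved. The work goes in short steps, Python scripts to look and compute and a tool call to move; the robot and the scene stay as the last step left them, time stands still between calls to the robot, and variables do not carry over. Pictures are saved under pics/ and viewed, about 8 in all and at most 12, crops included, and the job is handed in when it is done.

Besides the shell and the picture viewer there is one more tool, called after "Request:" as a command line: name --argument value ..., lists and objects as JSON in quotes. servo_tool: Moves the arm, as the interface text tells. Its arguments: {"type":"object","properties":{"angular":{"type":"array"},"dp":{"type":"array"},"claw":{"type":"array"}},"required":["angular","dp","claw"]}

```bash
mkdir -p pics
cat > h.py <<'E'
import numpy as np, cv2
from bench import read_state, grab_frame, sign_off, pinch_z
def save(f,n): cv2.imwrite('pics/'+n,f['img'][:,:,::-1])
def cam(f,s=None):
    if 'extrinsics' in f: return np.array(f['intrinsics']),np.array(f['extrinsics'])
    T=np.eye(4);T[:3,:3]=np.array(s['orientation']);T[:3,3]=s['tool_pos']
    return np.array(f['intrinsics']),T@np.array(f['T_tool_cam'])
def ray(K,E,u,v):
    d=np.linalg.inv(K)@[u,v,1.]; d=E[:3,:3]@[d[0],-d[1],-d[2]]
    return E[:3,3],d
def onplane(K,E,u,v,z):
    o,d=ray(K,E,u,v); return o+d*(z-o[2])/d[2]
def proj(K,E,p):
    q=np.linalg.inv(E)@np.append(p,1); q=K@[q[0],-q[1],-q[2]]; return q[:2]/q[2]
E
python3 - <<'E'
from h import *
s=read_state(); print(s['time'],s['tool_pos'],s['orientation'],s['gripper_width'],pinch_z)
fs=[grab_frame(n) for n in('scene','side')]; s=read_state(); w=grab_frame('wrist')
for f,n in zip(fs+[w],('scene','side','wrist')):
    save(f,n+'0.png'); print(n,[k for k in f]); K,E=cam(f,s); print(K.round(1).tolist(),E.round(3).tolist())
    np.savez('f_'+n+'.npz',K=K,E=E,img=f['img'])
E
```

```text
0.0 [ 6.24357422e-01 -6.09155865e-05  2.37888127e-01] [[-9.76215969e-05  9.99998267e-01 -1.85929484e-03]
 [ 9.99999986e-01  9.73702301e-05 -1.35284780e-04]
 [-1.35103505e-04 -1.85930802e-03 -9.99998262e-01]] 0.08827861921790527 0.0187
scene ['img', 'intrinsics', 'extrinsics']
[[493.5, 0.0, 281.4], [0.0, 493.5, 215.0], [0.0, 0.0, 1.0]] [[-0.777, 0.399, -0.487, 0.059], [-0.63, -0.495, 0.599, 0.511], [-0.002, 0.772, 0.636, 0.688], [0.0, 0.0, 0.0, 1.0]]
side ['img', 'intrinsics', 'extrinsics']
[[456.1, 0.0, 277.4], [0.0, 456.1, 211.0], [0.0, 0.0, 1.0]] [[0.942, 0.125, -0.31, 0.222], [-0.334, 0.334, -0.881, -0.967], [-0.007, 0.934, 0.356, 0.445], [0.0, 0.0, 0.0, 1.0]]
wrist ['img', 'intrinsics', 'T_tool_cam']
[[371.5, 0.0, 282.7], [0.0, 371.5, 210.8], [0.0, 0.0, 1.0]] [[1.0, 0.001, 0.003, 0.626], [-0.001, 0.964, 0.266, 0.069], [-0.003, -0.266, 0.964, 0.384], [0.0, 0.0, 0.0, 1.0]]
```

View pics/scene0.png

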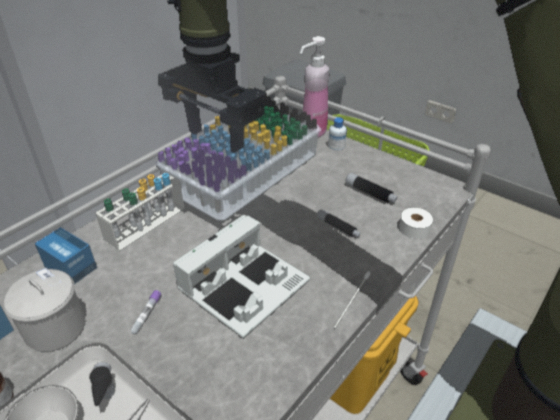

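View pics/side0.png

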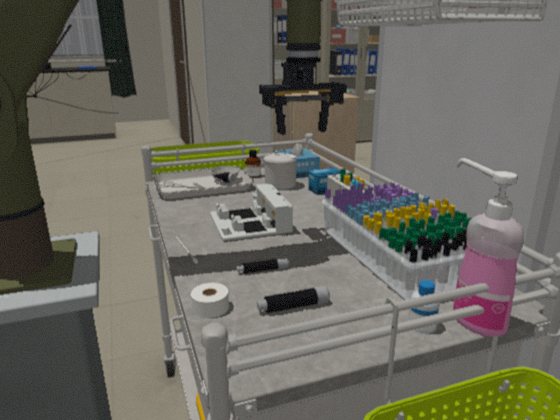

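View pics/wrist0.png

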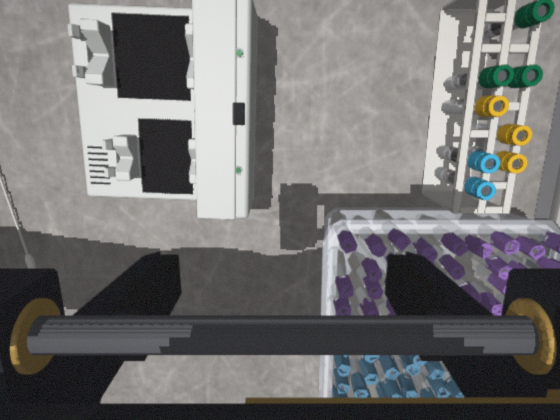

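Run:
```python
from h import *
def L(n): d=np.load('f_'+n+'.npz'); return d['K'],d['E']
for n,pts in {'scene':[((347,180),.015),((396,197),.015),((371,188),.015),((320,212),.011),((359,234),.011)],
 'side':[((260,303),.015),((328,296),.015),((238,268),.011),((288,263),.011)],
 'wrist':[((70,6),.012),((88,194),.012),((198,218),.074),((238,218),.074)]}.items():
    K,E=L(n)
    for p,z in pts: print(n,p,onplane(K,E,*p,z).round(4))
```

```text
scene (347, 180) [ 0.5366 -0.3199  0.015 ]
scene (396, 197) [ 0.415  -0.3335  0.015 ]
scene (371, 188) [ 0.4763 -0.3278  0.015 ]
scene (320, 212) [ 0.5193 -0.1873  0.011 ]
scene (359, 234) [ 0.4149 -0.1792  0.011 ]
side (260, 303) [ 0.4188 -0.3138  0.015 ]
side (328, 296) [ 0.5391 -0.3336  0.015 ]
side (238, 268) [ 0.418  -0.1689  0.011 ]
side (288, 263) [ 0.5202 -0.1834  0.011 ]
wrist (70, 6) [0.4335 0.1581 0.012 ]
wrist (88, 194) [ 0.4252 -0.0157  0.012 ]
wrist (198, 218) [ 0.5515 -0.023   0.074 ]
wrist (238, 218) [ 0.5864 -0.023   0.074 ]
```

Request:
servo_tool --angular '[[0,0,0],[0,0,0],[0,0,0],[0,0,0],[0,0,0],[0,0,0],[0,0,0],[0,0,0],[0,0,0],[0,0,0]]' --dp '[[-3,-3,0],[-7,-6,0],[-11,-9,0],[-15,-12,0],[-19,-15,0],[-23,-15,0],[-27,-15,0],[-29,-15,0],[-29,-15,0],[-29,-15,0]]' --claw '[-1,-1,-1,-1,-1,-1,-1,-1,-1,-1]'

```text
time: 1.15
tool_pos: [0.4749, -0.2892, 0.2384]
orientation: [[0.0, 1.0, -0.0], [1.0, -0.0, 0.001], [0.001, -0.0, -1.0]]
wrist_force: [0.4, 1.3, -0.8]
gripper_width: 0.0878
```

Run:
```python
from h import *
s=read_state(); f=grab_frame('wrist'); save(f,'w1.png'); K,E=cam(f,s); np.savez('f_w1.npz',K=K,E=E,img=f['img']); print(s['time'],s['tool_pos'],s['qpos'])
```

```text
1.15 [ 0.47486333 -0.28918413  0.23840326] [ 0.60767511  0.60153834 -0.23538432  1.77475986  0.18589106  0.78784613
  0.28035368]
```

View pics/w1.png

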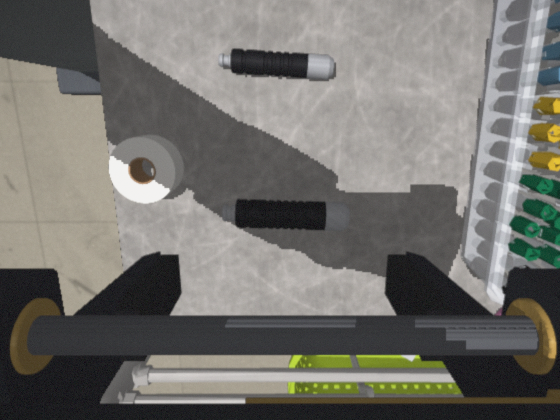

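Run:
```python
from h import *
d=np.load('f_w1.npz');K,E,img=d['K'],d['E'],d['img']
c=img[185:245,200:370].astype(float); c=np.clip((c/255)**.5*330-30,0,255)
a=np.vstack([cv2.resize(x.astype(np.uint8),None,fx=4.5,fy=4.5,interpolation=2) for x in (c,img[35:95,200:370])])
cv2.imwrite('pics/c1.png',a[:,:,::-1])
for p,z in [((219,60),.011),((335,67),.011),((231,61),.011),((222,214),.015),((350,216),.015),((236,214),.015),((326,215),.015)]: print(p,onplane(K,E,*p,z).round(4))
```

```text
(219, 60) [ 0.4163 -0.1762  0.011 ]
(335, 67) [ 0.5252 -0.1826  0.011 ]
(231, 61) [ 0.4275 -0.1771  0.011 ]
(222, 214) [ 0.413  -0.3251  0.015 ]
(350, 216) [ 0.5454 -0.3274  0.015 ]
(236, 214) [ 0.4275 -0.3252  0.015 ]
(326, 215) [ 0.5205 -0.3263  0.015 ]
```

View pics/c1.png

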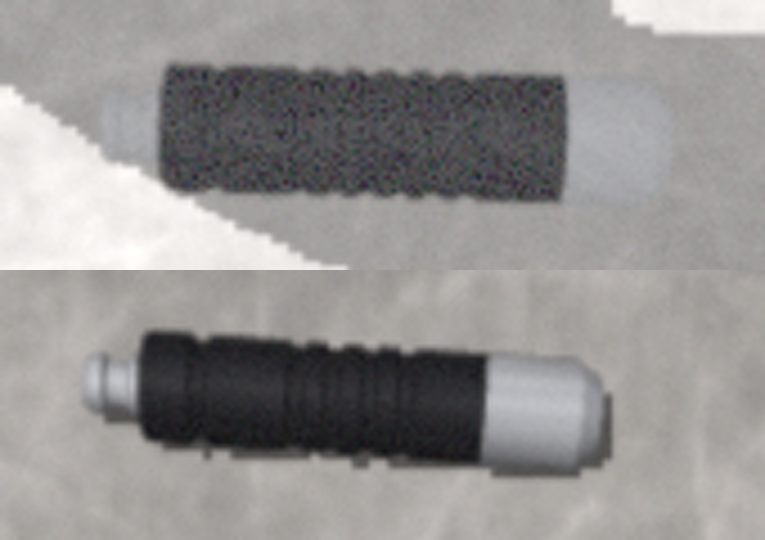

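Request:
servo_tool --angular '[[0,0,-0.14],[0,0,-0.28],[0,0,-0.42],[0,0,-0.56],[0,0,-0.7],[0,0,-0.84],[0,0,-0.98],[0,0,-1.12],[0,0,-1.26],[0,0,-1.4],[0,0,-1.548],[0,0,-1.548]]' --dp '[[-0.4,0.1,1],[-0.8,0.2,2],[-1.2,0.3,3.5],[-1.6,0.4,5],[-2,0.5,6.5],[-2.4,0.6,8],[-2.8,0.7,9.5],[-3.2,0.8,11],[-3.7,0.8,12.5],[-3.7,0.8,14],[-3.7,0.8,15],[-3.7,0.8,15]]' --claw '[-1,-1,-1,-1,-1,-1,-1,-1,-1,-1,-1,-1]'

```text
time: 2.4
tool_pos: [0.4827, -0.3247, 0.0876]
orientation: [[-1.0, 0.02, -0.002], [0.02, 1.0, 0.003], [0.002, 0.003, -1.0]]
wrist_force: [-0.1, -0.5, 0.2]
gripper_width: 0.0884
```

Request:
servo_tool --angular '[[0,0,0],[0,0,0],[0,0,0],[0,0,0],[0,0,0],[0,0,0],[0,0,0],[0,0,0],[0,0,0],[0,0,0],[0,0,0],[0,0,0]]' --dp '[[0,-0.1,3],[0,-0.1,6],[0,-0.1,8],[0,-0.1,8.4],[0,-0.1,8.4],[0,-0.1,8.4],[0,-0.1,8.4],[0,-0.1,8.4],[0,-0.1,8.4],[0,-0.1,8.4],[0,-0.1,8.4],[0,-0.1,8.4]]' --claw '[-1,-1,-1,-1,0,0.5,0.7,1,1,1,1,1]'

```text
time: 3.6
tool_pos: [0.483, -0.3279, 0.0047]
orientation: [[-1.0, 0.023, 0.0], [0.023, 1.0, 0.0], [-0.0, 0.0, -1.0]]
wrist_force: [-0.4, 1.4, 1.8]
gripper_width: 0.0294
```

Run:
```python
from h import *
d=np.load('f_wrist.npz');img=d['img']
c=cv2.resize(img[0:225,55:275],None,fx=2.66,fy=2.66,interpolation=2)
cv2.imwrite('pics/c2.png',c[:,:,::-1])
```

```text
(no output)
```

View pics/c2.png

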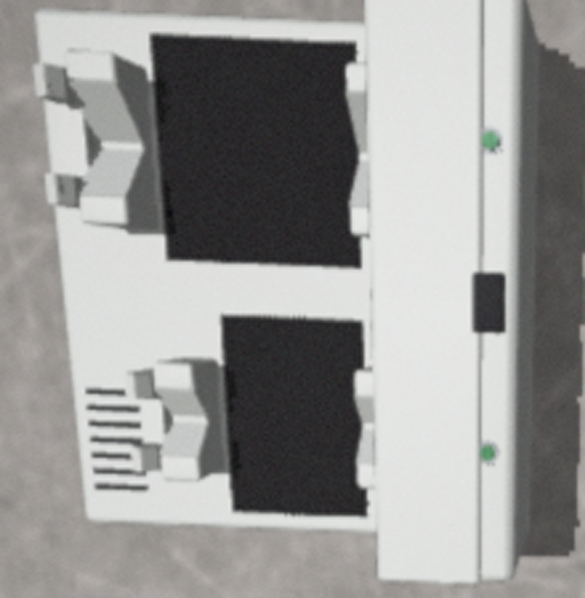

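Request:
servo_tool --angular '[[0,0,0],[0,0,0],[0,0,0],[0,0,0],[0,0,0],[0,0,0]]' --dp '[[0,0,-1],[0,0,-5],[0,0,-10],[0,0,-14],[0,0,-15],[0,0,-15]]' --claw '[1,1,1,1,1,1]'

```text
time: 4.2
tool_pos: [0.4836, -0.3285, 0.1564]
orientation: [[-1.0, 0.023, 0.003], [0.023, 1.0, -0.002], [-0.003, -0.002, -1.0]]
wrist_force: [-0.2, 0.0, -1.6]
gripper_width: 0.0292
```

Run:
```python
from h import *
d=np.load('f_wrist.npz');K,E=d['K'],d['E']
for n,p,z in [('pl FL',(38,12),.012),('pl FR',(88,518),.012),('wsad oL',(68,52),.036),('wsad iL',(115,52),.036),('wsad oR',(82,224),.036),('wsad iR',(128,224),.036),
 ('ssad oL',(157,362),.036),('ssad iL',(190,362),.036),('ssad oR',(165,478),.036),('ssad iR',(200,478),.036),('wprongU',(37,62),.042),('wprongL',(48,205),.042),('wpU in',(67,98),.036),('wpL in',(80,174),.036),
 ('hood f top',(365,0),.074),('hood f bot',(378,577),.074),('hood r bot',(475,580),.074),('wback sad U',(348,63),.036),('wback L',(352,234),.036),('sback U',(356,370),.036),('sback L',(360,486),.036)]:
  print(n,onplane(K,E,p[0]/2.66+55,p[1]/2.66,z).round(4))
```

```text
pl FL [0.433  0.1593 0.012 ]
pl FR [ 0.4252 -0.0164  0.012 ]
wsad oL [0.4533 0.1419 0.036 ]
wsad iL [0.4684 0.1419 0.036 ]
wsad oR [0.4504 0.0897 0.036 ]
wsad iR [0.4657 0.0897 0.036 ]
ssad oL [0.4699 0.0444 0.036 ]
ssad iL [0.4813 0.0444 0.036 ]
ssad oR [0.4678 0.0037 0.036 ]
ssad iR [0.4803 0.0037 0.036 ]
wprongU [0.4461 0.1378 0.042 ]
wprongL [0.4431 0.0953 0.042 ]
wpU in [0.451  0.1284 0.036 ]
wpL in [0.4519 0.1054 0.036 ]
hood f top [0.5578 0.1471 0.074 ]
hood f bot [ 0.5508 -0.022   0.074 ]
hood r bot [ 0.5825 -0.0231  0.074 ]
wback sad U [0.5427 0.1386 0.036 ]
wback L [0.5404 0.0864 0.036 ]
sback U [0.5386 0.0416 0.036 ]
sback L [0.5373 0.0007 0.036 ]
```

```bash
cat >> h.py <<'E'
from scipy.spatial.transform import Rotation as Ro
YAW=-0.0436
BAY={'w':dict(p=np.array([.5085,.1137,.040]),L=.115,g=-.0028,h=.0103),'s':dict(p=np.array([.5148,.0223,.040]),L=.095,g=-.005,h=.007)}
def pose(b,Ex,Ez,al,dy=0):
    """cap-end centre (bay mm), tilt deg -> TCP pos, R"""
    B=BAY[b]; Rb=Ro.from_euler('z',YAW).as_matrix()
    Rh=Rb@Ro.from_euler('y',al,degrees=True).as_matrix()
    e=B['p']+Rb@(np.array([Ex,dy,Ez])/1e3)
    t=e+Rh@[-(B['L']/2-B['g']),0,-B['h']]
    return t,Rh@np.diag([-1,1,-1.])
def rel(T,R,s=None):
    s=s or read_state(); R0=np.array(s['orientation']);p0=np.array(s['tool_pos'])
    return (R0.T@(T-p0)*100).round(2).tolist(),Ro.from_matrix(R0.T@R).as_rotvec().round(3).tolist()
E
python3 - <<'E'
from h import *
for a in [('w',38,90,0),('w',38,70,12)]:
    T,R=pose(*a); print(T.round(4),rel(T,R))
E
```

```text
[0.4862 0.1147 0.1197] ([0.77, 44.32, 3.59], [-0.002, 0.003, 0.02])
[0.4854 0.1147 0.1125] ([0.86, 44.32, 4.32], [-0.004, 0.212, 0.02])
```

Request:
servo_tool --angular '[[0,0,0],[0,0,0],[0,0,0],[0,0,0],[0,0,0],[0,0,0.02],[0,0,0.02],[0,0,0.02],[0,0,0.02],[0,0,0.02],[0,0,0.02],[0,0,0.02]]' --dp '[[0,2,0],[0,6,0],[0,10.5,0],[0,15,0],[0,19.5,0],[0.5,24,0],[0.8,28.5,0],[0.8,33,0],[0.8,37.5,0.5],[0.8,41.5,1],[0.8,44.3,1.5],[0.8,44.3,1.5]]' --claw '[1,1,1,1,1,1,1,1,1,1,1,1]'

```text
time: 5.4
tool_pos: [0.4836, 0.1205, 0.1379]
orientation: [[-0.999, 0.035, -0.003], [0.035, 0.999, 0.003], [0.003, 0.003, -1.0]]
wrist_force: [-0.2, 0.9, -2.3]
gripper_width: 0.0294
```

Request:
servo_tool --angular '[[0,0.1,0],[0,0.212,0],[0,0.212,0],[0,0.212,0]]' --dp '[[0,0,0],[0,0,0],[0,0,0],[0,0,0]]' --claw '[1,1,1,1]'

```text
time: 5.8
tool_pos: [0.4843, 0.1139, 0.1382]
orientation: [[-0.977, 0.044, -0.211], [0.044, 0.999, 0.008], [0.211, -0.001, -0.977]]
wrist_force: [-0.1, 0.2, -2.0]
gripper_width: 0.0291
```

Run:
```python
from h import *
s=read_state(); f=grab_frame('wrist'); g=grab_frame('side');K,E=cam(f,s); np.savez('f_w2.npz',K=K,E=E,img=f['img'],g=g['img']);print(s['time'],s['tool_pos'],s['qpos'],s['wrist_force'])
c=cv2.resize(g['img'][150:270,180:340],None,fx=2.2,fy=2.2,interpolation=2)
o=np.zeros((600,800,3),np.uint8); o[:420,:560]=f['img']; c=cv2.resize(g['img'][140:240,170:330],(288,180)); o[420:,:288]=c; 
cv2.imwrite('pics/w2.png',o[:,:,::-1])
for a in [('w',38,2,12)]:
    T,R=pose(*a); print(T.round(4),rel(T,R,s))
```

```text
5.8 [0.48433133 0.11390744 0.13819265] [ 0.07495402  0.82665327 -0.61920166  1.83314441  0.47112628  0.84877957
  0.7469472 ] [-0.09487519  0.22337141 -1.9829874 ]
[0.4854 0.1147 0.0445] ([-2.08, 0.1, 9.14], [-0.001, -0.003, -0.001])
```

View pics/w2.png

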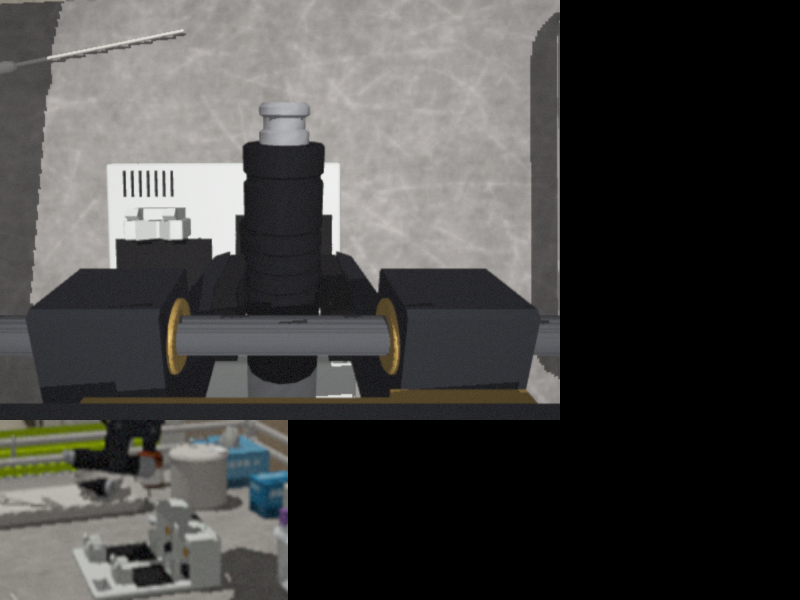

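Run:
```python
from h import *
d=np.load('f_w2.npz');K,E=d['K'],d['E']; s=read_state()
p0=np.array(s['tool_pos']);R=np.array(s['orientation'])
B=BAY['w']; xs={'neck top':.0028-0,'':0}
sh=B['L']/2+B['g']   # shoulder along tool +x from grasp
for n,v in [('shoulder top',[sh,0,-B['h']-.015]),('shoulder L',[sh,-.015,-B['h']]),('shoulder R',[sh,.015,-B['h']]),('neck tip top',[sh+.014,0,-B['h']-.009])]:
    print(n,proj(K,E,p0+R@v).round(1))
for u in [(108,163),(339,163)]: print(onplane(K,E,*u,.012).round(4))
Rb=Ro.from_euler('z',YAW).as_matrix()
o=B['p']-Rb@[0,.046,.04]; print('origin',o)
for c in [(-.08,-.09,.012),(-.08,.09,.012)]: print((o+Rb@c).round(4),proj(K,E,o+Rb@c).round(1))
```

```text
shoulder top [281.9 145. ]
shoulder L [240.  141.2]
shoulder R [323.8 140.8]
neck tip top [281.7  99.6]
[ 0.4234 -0.0153  0.012 ]
[0.4314 0.1596 0.012 ]
origin [0.50649504 0.06774372 0.        ]
[ 0.4226 -0.0187  0.012 ] [103.4 162.2]
[0.4305 0.1611 0.012 ] [341.  161.7]
```

Request:
servo_tool --angular '[[0,0,0],[0,0,0],[0,0,0],[0,0,0],[0,0,0],[0,0,0]]' --dp '[[-0.4,0.1,2],[-1,0.1,4.5],[-1.6,0.1,7],[-2,0.1,8.6],[-2.1,0.1,9.1],[-2.1,0.1,9.1]]' --claw '[1,1,1,1,1,1]'

```text
time: 6.5
tool_pos: [0.486, 0.1161, 0.0463]
orientation: [[-0.977, 0.042, -0.211], [0.041, 0.999, 0.008], [0.211, -0.0, -0.978]]
wrist_force: [-0.1, -0.3, -2.3]
gripper_width: 0.0293
```

Run:
```python
from h import *
s=read_state(); print(s['tool_pos'],s['wrist_force'])
for a in [('w',38,2,12),('w',49,0,12),('w',55,-2,12),('w',60,-2,12)]:
    T,R=pose(*a); print(a,rel(T,R,s))
```

```text
[0.48596272 0.11612788 0.04631466] [-0.13407654 -0.29019093 -2.25878344]
('w', 38, 2, 12) ([0.01, -0.14, 0.19], [-0.001, -0.003, 0.002])
('w', 49, 0, 12) ([-1.11, -0.15, 0.16], [-0.001, -0.003, 0.002])
('w', 55, -2, 12) ([-1.74, -0.15, 0.22], [-0.001, -0.003, 0.002])
('w', 60, -2, 12) ([-2.22, -0.15, 0.12], [-0.001, -0.003, 0.002])
```

Request:
servo_tool --angular '[[0,0,0],[0,0,0],[0,0,0],[0,0,0],[0,0,0],[0,0,0],[0,0,0],[0,0,0],[0,0,0],[0,0,0]]' --dp '[[-0.4,-0.1,0.1],[-0.8,-0.15,0.15],[-1.1,-0.15,0.2],[-1.25,-0.15,0.2],[-1.4,-0.15,0.2],[-1.5,-0.15,0.2],[-1.6,-0.15,0.2],[-1.7,-0.15,0.2],[-1.8,-0.15,0.2],[-1.8,-0.15,0.2]]' --claw '[1,1,1,1,1,1,1,1,1,1]'

```text
time: 7.5
tool_pos: [0.5029, 0.1138, 0.0406]
orientation: [[-0.976, 0.042, -0.212], [0.042, 0.999, 0.009], [0.212, -0.0, -0.977]]
wrist_force: [-4.5, 0.3, 1.7]
gripper_width: 0.0291
```

Run:
```python
from h import *
s=read_state(); print(s['tool_pos'],s['wrist_force'])
for a in [('w',55.6,-2,12),('w',59.6,-2,12),('w',59.8,-1.5,10),('w',60.2,-1,7),('w',60.8,-.5,3.5),('w',61.3,0,0),('w',61.3,1,0),('w',58,0,0)]:
    T,R=pose(*a); print(a,T.round(4),rel(T,R,s))
```

```text
[0.50285266 0.11377815 0.040605  ] [-4.53984413  0.34125507  1.69704101]
('w', 55.6, -2, 12) [0.503  0.1139 0.0405] ([-0.01, 0.02, 0.01], [-0.001, -0.004, 0.001])
('w', 59.6, -2, 12) [0.507  0.1138 0.0405] ([-0.41, 0.02, -0.07], [-0.001, -0.004, 0.001])
('w', 59.8, -1.5, 10) [0.5071 0.1138 0.0388] ([-0.46, 0.02, 0.08], [-0.001, -0.039, 0.001])
('w', 60.2, -1, 7) [0.5076 0.1137 0.0361] ([-0.56, 0.02, 0.34], [-0.001, -0.091, 0.001])
('w', 60.8, -0.5, 3.5) [0.5085 0.1137 0.0329] ([-0.71, 0.02, 0.63], [-0.001, -0.152, 0.001])
('w', 61.3, 0, 0) [0.5095 0.1137 0.0297] ([-0.88, 0.02, 0.92], [-0.0, -0.213, 0.001])
('w', 61.3, 1, 0) [0.5095 0.1137 0.0307] ([-0.86, 0.02, 0.83], [-0.0, -0.213, 0.001])
('w', 58, 0, 0) [0.5062 0.1138 0.0297] ([-0.56, 0.02, 0.99], [-0.0, -0.213, 0.001])
```

Request:
servo_tool --angular '[[0,0,0],[0,0,0],[0,0,0],[0,0,0],[0,0,0]]' --dp '[[-0.1,0,-0.05],[-0.2,0,-0.08],[-0.3,0,-0.1],[-0.42,0,-0.12],[-0.42,0,-0.12]]' --claw '[1,1,1,1,1]'

```text
time: 8.0
tool_pos: [0.5063, 0.1136, 0.0408]
orientation: [[-0.976, 0.042, -0.213], [0.041, 0.999, 0.008], [0.214, -0.001, -0.977]]
wrist_force: [-7.0, 0.8, 1.8]
gripper_width: 0.0296
```

Request:
servo_tool --angular '[[0,-0.018,0],[0,-0.035,0],[0,-0.06,0],[0,-0.088,0],[0,-0.118,0],[0,-0.148,0],[0,-0.148,0]]' --dp '[[-0.05,0,0.08],[-0.09,0,0.18],[-0.14,0,0.3],[-0.19,0,0.43],[-0.26,0,0.57],[-0.34,0,0.7],[-0.34,0,0.7]]' --claw '[1,1,1,1,1,1,1]'

```text
time: 8.7
tool_pos: [0.5069, 0.1134, 0.0329]
orientation: [[-0.997, 0.04, -0.068], [0.04, 0.999, 0.001], [0.068, -0.002, -0.998]]
wrist_force: [-6.4, 0.8, -1.1]
gripper_width: 0.029
```

Request:
servo_tool --angular '[[0,-0.03,0],[0,-0.067,0],[0,-0.067,0],[0,-0.067,0]]' --dp '[[-0.05,0,0.15],[-0.1,0,0.27],[-0.1,0,0.27],[-0.1,0,0.27]]' --claw '[1,1,1,1]'

```text
time: 9.1
tool_pos: [0.5079, 0.1137, 0.03]
orientation: [[-0.999, 0.04, -0.001], [0.04, 0.999, -0.001], [0.001, -0.001, -1.0]]
wrist_force: [-6.8, 0.2, -1.6]
gripper_width: 0.0292
```

Request:
servo_tool --angular '[[0,0,0],[0,0,0],[0,0,0],[0,0,0]]' --dp '[[0.1,0,0.03],[0.2,0,0.05],[0.25,0,0.05],[0.25,0,0.05]]' --claw '[1,1,1,1]'

```text
time: 9.5
tool_pos: [0.5077, 0.1137, 0.0299]
orientation: [[-0.999, 0.042, 0.002], [0.042, 0.999, -0.0], [-0.002, -0.0, -1.0]]
wrist_force: [-5.2, -0.2, -1.4]
gripper_width: 0.0291
```

Request:
servo_tool --angular '[[0,0,0],[0,0,0],[0,0,0],[0,0,0],[0,0,0],[0,0,0]]' --dp '[[0,0,0],[0,0,0],[0,0,0],[0,0,0],[0,0,0],[0,0,0]]' --claw '[0.3,0,-0.3,-0.3,-0.3,-0.3]'

```text
time: 10.1
tool_pos: [0.5085, 0.1137, 0.0302]
orientation: [[-0.999, 0.043, 0.004], [0.043, 0.999, 0.0], [-0.004, 0.0, -1.0]]
wrist_force: [0.7, -0.1, -0.1]
gripper_width: 0.0574
```

Request:
servo_tool --angular '[[0,0,0],[0,0,0],[0,0,0],[0,0,0],[0,0,0],[0,0,0]]' --dp '[[0,0,-1],[0,0,-4],[0,0,-8],[2,0,-12],[5,0,-14],[5,0,-14]]' --claw '[-0.3,-0.3,-0.3,-0.3,-0.3,-0.3]'

```text
time: 10.7
tool_pos: [0.4553, 0.116, 0.173]
orientation: [[-0.999, 0.04, 0.005], [0.04, 0.999, -0.0], [-0.005, -0.0, -1.0]]
wrist_force: [0.2, 0.9, 0.1]
gripper_width: 0.0577
```

Run:
```python
from h import *
s=read_state(); f=grab_frame('wrist'); g=grab_frame('scene');K,E=cam(f,s); np.savez('f_w3.npz',K=K,E=E,img=f['img']);print(s['time'],s['tool_pos'],s['qpos'][-1],s['wrist_force'])
o=np.zeros((420,800,3),np.uint8); o[:,:420]=f['img'][:,60:480]; o[:,420:]=cv2.resize(g['img'][190:345,170:310],(380,420),interpolation=2)
cv2.imwrite('pics/w3.png',o[:,:,::-1])
```

```text
10.7 [0.45534385 0.11602062 0.17296069] 0.5571341290685811 [0.16550176 0.85255431 0.0948716 ]
```

View pics/w3.png

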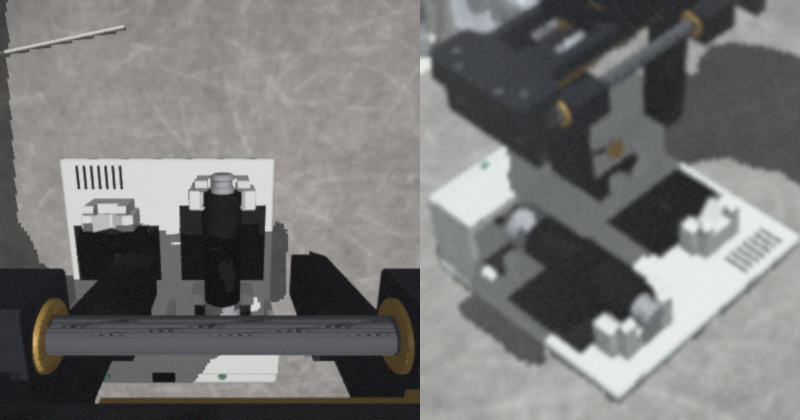

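Request:
servo_tool --angular '[[0,0,0],[0,0,0],[0,0,0],[0,0,0.03],[0,0,0.03],[0,0,0.03],[0,0,0.03],[0,0,0.03],[0,0,0.03],[0,0,0.03],[0,0,0.03]]' --dp '[[0,-2,0],[-0.5,-6,0],[-1,-10.5,0],[-1.5,-15,0],[-2,-19.5,0],[-2.5,-24,2],[-2.7,-28,5],[-2.7,-29.5,8],[-2.7,-29.5,10],[-2.7,-29.5,10],[-2.7,-29.5,10]]' --claw '[-0.3,-0.3,-0.5,-0.5,-0.5,-0.5,-0.5,-0.5,-0.5,-0.5,-0.5]'

```text
time: 11.9
tool_pos: [0.4727, -0.1798, 0.0696]
orientation: [[-0.997, 0.072, 0.002], [0.072, 0.997, 0.0], [-0.002, 0.001, -1.0]]
wrist_force: [-0.4, -0.7, 0.7]
gripper_width: 0.0659
```

Run:
```python
from h import *
s=read_state(); R=np.array(s['orientation']); print(s['time'],s['tool_pos'],R.round(3).tolist(),s['gripper_width'])
print(R.T@(np.array([.471,-.1802,.0045])-s['tool_pos'])*100)
f=grab_frame('wrist'); K,E=cam(f,s); g=f['img'].astype(int).sum(2); save(f,'w4.png')
# predicted points
u=np.array([np.cos(-.07),np.sin(-.07),0]); c=np.array([.476,-.1805,.011])
for n,a,z in (('sh',-.0475,0),('neck',-.0595,0)): print(n,proj(K,E,c+a*u+[0,0,z]))
```

```text
11.9 [ 0.47274183 -0.17981404  0.06957621] [[-0.997, 0.072, 0.002], [0.072, 0.997, 0.0], [-0.002, 0.001, -1.0]] 0.06590998678793271
[ 0.18561489 -0.05478199  6.50718874]
sh [280.29764858 151.48728488]
neck [280.17676955 129.0171647 ]
```

View pics/w4.png

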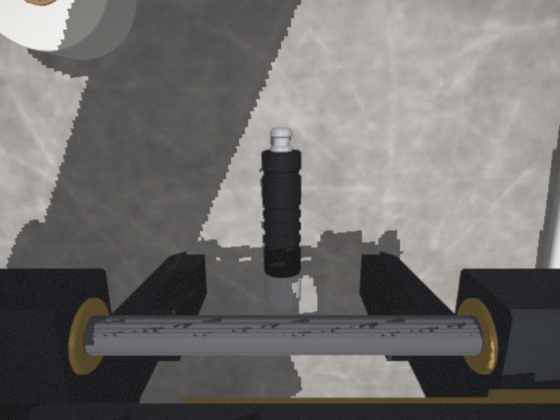

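Request:
servo_tool --angular '[[0,0,0],[0,0,0],[0,0,0],[0,0,0],[0,0,0],[0,0,0],[0,0,0],[0,0,0],[0,0,0],[0,0,0],[0,0,0]]' --dp '[[0.15,0,3],[0.15,-0.05,5.5],[0.15,-0.05,6.5],[0.15,-0.05,6.5],[0.15,-0.05,6.5],[0.15,-0.05,6.5],[0.15,-0.05,6.5],[0.15,-0.05,6.5],[0.15,-0.05,6.5],[0.15,-0.05,6.5],[0.15,-0.05,6.5]]' --claw '[-0.5,-0.5,-0.5,0,0.3,0.6,1,1,1,1,1]'

```text
time: 13.05
tool_pos: [0.4713, -0.1806, 0.0053]
orientation: [[-0.997, 0.073, 0.004], [0.073, 0.997, -0.0], [-0.004, -0.0, -1.0]]
wrist_force: [0.2, 0.3, 5.4]
gripper_width: 0.0208
```

Request:
servo_tool --angular '[[0,0,0],[0,0,0],[0,0,0],[0,0,0],[0,0,0],[0,0,0]]' --dp '[[0,0,-1],[0,0,-5],[0,0,-10],[0,0,-14],[0,0,-15],[0,0,-15]]' --claw '[1,1,1,1,1,1]'

```text
time: 13.65
tool_pos: [0.4712, -0.181, 0.1564]
orientation: [[-0.997, 0.074, 0.006], [0.074, 0.997, -0.001], [-0.006, -0.001, -1.0]]
wrist_force: [-0.3, 0.3, -1.5]
gripper_width: 0.0209
```

Run:
```python
from h import *
s=read_state()
for a in [('s',27,99,0),('s',27,90,12)]:
    T,R=pose(*a); print(a,T.round(4),rel(T,R,s))
```

```text
('s', 27, 99, 0) [0.4893 0.0234 0.132 ] ([-0.29, 20.52, 2.43], [-0.001, 0.006, -0.03])
('s', 27, 90, 12) [0.489  0.0234 0.1341] ([-0.26, 20.52, 2.23], [0.002, 0.215, -0.03])
```

Request:
servo_tool --angular '[[0,0,0],[0,0,0],[0,0,-0.03],[0,0,-0.03],[0,0,-0.03],[0,0,-0.03],[0,0.1,-0.03],[0,0.213,-0.03],[0,0.213,-0.03],[0,0.213,-0.03]]' --dp '[[0,2,0],[0,6,0],[0,10,0.5],[0,14,1],[0,18,1.5],[-0.3,20.5,2],[-0.3,20.5,2],[-0.3,20.5,2],[-0.3,20.5,2],[-0.3,20.5,2]]' --claw '[1,1,1,1,1,1,1,1,1,1]'

```text
time: 14.65
tool_pos: [0.4876, 0.0233, 0.1332]
orientation: [[-0.977, 0.044, -0.209], [0.042, 0.999, 0.012], [0.209, 0.003, -0.978]]
wrist_force: [0.3, -0.6, -0.6]
gripper_width: 0.0212
```

```bash
sed -i 's/h=.007)/h=.0057)/' h.py
python3 - <<'E'
from h import *
s=read_state(); f=grab_frame('wrist');K,E=cam(f,s);save(f,'w5.png');print(s['time'],s['tool_pos'],s['wrist_force'])
p0=np.array(s['tool_pos']);R=np.array(s['orientation']);B=BAY['s'];sh=B['L']/2+B['g']
for n,v in [('shoulder top',[sh,0,-B['h']-.011]),('shoulder L',[sh,-.011,-B['h']]),('shoulder R',[sh,.011,-B['h']]),('neck tip top',[sh+.012,0,-B['h']-.006]),('neck tip L',[sh+.012,-.006,-B['h']])]:
    print(n,proj(K,E,p0+R@v).round(1))
Rb=Ro.from_euler('z',YAW).as_matrix()
for c in [(-.0475,0,0),(-.047,.0085,.002),(-.047,-.0085,.002)]: print('stop',proj(K,E,B['p']+Rb@c).round(1))
o=B['p']-Rb@[.01,-.046,.04]
for c in [(-.08,-.09,.012),(-.08,.09,.012)]: print('plate',proj(K,E,o+Rb@c).round(1))
for a in [('s',27,2,12)]:
    T,Rr=pose(*a); print(a,T.round(4),rel(T,Rr,s))
E
```

```text
14.65 [0.48762845 0.02333114 0.13323488] [ 0.34168502 -0.55906425 -0.64272881]
shoulder top [280.8 180.3]
shoulder L [252.1 174.9]
shoulder R [309.7 174.9]
neck tip top [280.7 144.6]
neck tip L [264.7 143.1]
stop [281.5 210.9]
stop [294.2 211.8]
stop [268.8 211.9]
plate [222.1 151.7]
plate [464.3 151.4]
('s', 27, 2, 12) [0.4893 0.0234 0.0473] ([-1.96, -0.01, 8.36], [0.002, -0.001, 0.001])
```

View pics/w5.png

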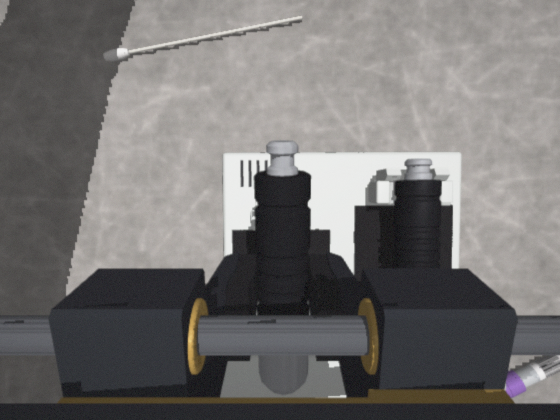

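Request:
servo_tool --angular '[[0,0,0],[0,0,0],[0,0,0],[0,0,0],[0,0,0],[0,0,0]]' --dp '[[-0.4,0,2],[-1,-0.05,4.5],[-1.6,-0.1,7],[-1.9,-0.1,8.1],[-1.9,-0.1,8.4],[-1.9,-0.1,8.4]]' --claw '[1,1,1,1,1,1]'

```text
time: 15.3
tool_pos: [0.4892, 0.0231, 0.0493]
orientation: [[-0.977, 0.042, -0.208], [0.041, 0.999, 0.012], [0.208, 0.003, -0.978]]
wrist_force: [-0.0, 0.8, -0.2]
gripper_width: 0.021
```

Run:
```python
from h import *
s=read_state(); print(s['tool_pos'],s['wrist_force'])
for a in [('s',27,2,12,-.7),('s',38,0,12,-.7),('s',45.5,-1.5,12,-.7),('s',49.4,-1.5,12,-.7)]:
    T,R=pose(*a); print(a,T.round(4),rel(T,R,s))
```

```text
[0.4892042  0.02306033 0.04927913] [-0.04382774  0.81358267 -0.165383  ]
('s', 27, 2, 12, -0.7) [0.4893 0.0227 0.0473] ([-0.05, -0.03, 0.19], [0.003, -0.0, 0.002])
('s', 38, 0, 12, -0.7) [0.5002 0.0222 0.0453] ([-1.16, -0.04, 0.15], [0.003, -0.0, 0.002])
('s', 45.5, -1.5, 12, -0.7) [0.5077 0.0219 0.0438] ([-1.93, -0.04, 0.15], [0.003, -0.0, 0.002])
('s', 49.4, -1.5, 12, -0.7) [0.5116 0.0217 0.0438] ([-2.31, -0.04, 0.06], [0.003, -0.0, 0.002])
```

Request:
servo_tool --angular '[[0,0,0],[0,0,0],[0,0,0],[0,0,0],[0,0,0],[0,0,0],[0,0,0],[0,0,0],[0,0,0],[0,0,0]]' --dp '[[-0.4,0,0.1],[-0.8,-0.05,0.1],[-1.15,-0.05,0.15],[-1.35,-0.05,0.15],[-1.5,-0.05,0.15],[-1.6,-0.05,0.15],[-1.75,-0.05,0.15],[-1.85,-0.05,0.15],[-1.95,-0.05,0.15],[-1.95,-0.05,0.15]]' --claw '[1,1,1,1,1,1,1,1,1,1]'

```text
time: 16.3
tool_pos: [0.5075, 0.0216, 0.0433]
orientation: [[-0.977, 0.043, -0.21], [0.041, 0.999, 0.012], [0.21, 0.003, -0.978]]
wrist_force: [-2.9, 0.2, 0.5]
gripper_width: 0.0214
```

Request:
servo_tool --angular '[[0,0,0],[0,0,0],[0,0,0],[0,0,0],[0,0,0],[0,0,0]]' --dp '[[-0.15,0,-0.03],[-0.3,0,-0.06],[-0.45,0,-0.1],[-0.55,0,-0.12],[-0.65,0,-0.14],[-0.65,0,-0.14]]' --claw '[1,1,1,1,1,1]'

```text
time: 16.9
tool_pos: [0.5126, 0.0214, 0.0432]
orientation: [[-0.976, 0.042, -0.213], [0.041, 0.999, 0.011], [0.213, 0.002, -0.977]]
wrist_force: [-7.7, 1.1, 1.5]
gripper_width: 0.0214
```

Run:
```python
from h import *
s=read_state(); print(s['tool_pos'],s['wrist_force'])
B=BAY['s'];B['p']=B['p']+np.array([.0015,-.0007,0])
for a in [('s',49.4,-1.5,12),('s',49.9,-1,10),('s',50.3,-.6,7),('s',51,-.2,3.5),('s',51.3,.4,0)]:
    T,R=pose(*a); print(a,T.round(4),rel(T,R,s))
```

```text
[0.51262738 0.02135358 0.04323824] [-7.68934219  1.0716796   1.54337707]
('s', 49.4, -1.5, 12) [0.5132 0.0217 0.0438] ([-0.04, 0.04, -0.07], [0.002, -0.005, 0.002])
('s', 49.9, -1, 10) [0.5135 0.0217 0.0425] ([-0.1, 0.04, 0.05], [0.002, -0.04, 0.002])
('s', 50.3, -0.6, 7) [0.5138 0.0217 0.0401] ([-0.18, 0.04, 0.28], [0.002, -0.093, 0.002])
('s', 51, -0.2, 3.5) [0.5146 0.0217 0.0373] ([-0.31, 0.04, 0.54], [0.002, -0.154, 0.002])
('s', 51.3, 0.4, 0) [0.5151 0.0217 0.0347] ([-0.42, 0.04, 0.78], [0.002, -0.215, 0.002])
```

Request:
servo_tool --angular '[[0,-0.02,0],[0,-0.04,0],[0,-0.065,0],[0,-0.093,0],[0,-0.123,0],[0,-0.154,0],[0,-0.154,0]]' --dp '[[-0.04,0,0.03],[-0.08,0,0.06],[-0.12,0.02,0.17],[-0.16,0.02,0.29],[-0.22,0.02,0.41],[-0.29,0.02,0.53],[-0.29,0.02,0.53]]' --claw '[1,1,1,1,1,1,1]'

```text
time: 17.6
tool_pos: [0.5129, 0.0212, 0.0369]
orientation: [[-0.997, 0.041, -0.062], [0.041, 0.999, 0.004], [0.062, 0.001, -0.998]]
wrist_force: [-7.0, 0.9, -1.7]
gripper_width: 0.0211
```

Request:
servo_tool --angular '[[0,-0.03,0],[0,-0.062,0],[0,-0.062,0],[0,-0.062,0]]' --dp '[[-0.05,0,0.12],[-0.08,0,0.22],[-0.08,0,0.22],[-0.08,0,0.22]]' --claw '[1,1,1,1]'

```text
time: 18.0
tool_pos: [0.5136, 0.021, 0.0346]
orientation: [[-0.999, 0.042, -0.0], [0.042, 0.999, 0.001], [0.0, 0.001, -1.0]]
wrist_force: [-8.9, 0.2, 1.3]
gripper_width: 0.0212
```

Request:
servo_tool --angular '[[0,0,0],[0,0,0],[0,0,0],[0,0,0],[0,0,0]]' --dp '[[0.1,0,0],[0.2,0,0],[0.3,0,0],[0.4,0,0],[0.4,0,0]]' --claw '[1,1,1,1,1]'

```text
time: 18.5
tool_pos: [0.5116, 0.0212, 0.0347]
orientation: [[-0.999, 0.043, 0.003], [0.043, 0.999, 0.002], [-0.003, 0.002, -1.0]]
wrist_force: [-5.6, -0.3, -2.0]
gripper_width: 0.0214
```

Request:
servo_tool --angular '[[0,0,0],[0,0,0],[0,0,0],[0,0,0],[0,0,0],[0,0,0]]' --dp '[[0,0,0],[0,0,0],[0,0,0],[0,0,0],[0,0,0],[0,0,0]]' --claw '[0.5,0.2,-0.1,-0.1,-0.1,-0.1]'

```text
time: 19.1
tool_pos: [0.5138, 0.0218, 0.0355]
orientation: [[-0.999, 0.043, 0.007], [0.043, 0.999, 0.003], [-0.007, 0.003, -1.0]]
wrist_force: [-0.7, -0.6, -0.5]
gripper_width: 0.0486
```

Request:
servo_tool --angular '[[0,0,0],[0,0,0],[0,0,0],[0,0,0],[0,0,0],[0,0,0],[0,0,0],[0,0,0]]' --dp '[[0,0,-1],[0,0,-4],[0,0,-8],[2,2,-12],[5,4,-14],[6,4.5,-14],[6,4.5,-14],[6,4.5,-14]]' --claw '[-0.1,-0.1,-0.1,-0.1,-0.1,-0.1,-0.1,-0.1]'

```text
time: 19.9
tool_pos: [0.455, 0.0679, 0.1748]
orientation: [[-0.999, 0.044, 0.006], [0.044, 0.999, 0.002], [-0.006, 0.002, -1.0]]
wrist_force: [0.9, -0.2, -0.3]
gripper_width: 0.0486
```

Run:
```python
from h import *
s=read_state(); f=grab_frame('wrist'); g=grab_frame('scene');h=grab_frame('side');print(s['time'],s['tool_pos'],s['wrist_force'])
K,E=cam(f,s)
o=np.zeros((600,800,3),np.uint8); o[:420,:420]=f['img'][:,70:490]; o[:420,420:]=cv2.resize(g['img'][190:345,170:310],(380,420),interpolation=2); o[420:,:324]=cv2.resize(h['img'][175:240,200:317],(324,180),interpolation=2)
cv2.imwrite('pics/w6.png',o[:,:,::-1])
Rb=Ro.from_euler('z',YAW).as_matrix()
for b,n in (('w',.014),('s',.012)):
  B=BAY[b]; r={'w':.009,'s':.006}[b]
  print(b,'docked shoulder top,neck tip top',[proj(K,E,B['p']+Rb@v).round(1) for v in ([-B['L']/2,0,r+.006],[-B['L']/2-n,0,r])])
```

```text
19.9 [0.45498474 0.0678849  0.17477088] [ 0.87877306 -0.1823863  -0.34783055]
w docked shoulder top,neck tip top [array([347.1, 193.7]), array([346.6, 173.3])]
s docked shoulder top,neck tip top [array([224.6, 219.2]), array([225. , 201.8])]
```

View pics/w6.png

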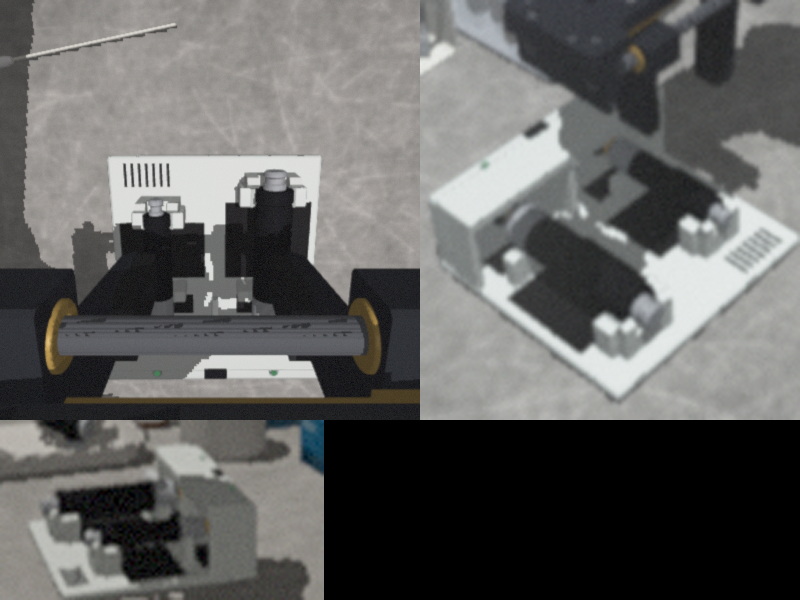

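```bash
python3 -c "
from h import *
print(read_state()['wrist_force'],read_state()['time']); sign_off()"
```

```text
[0.0493179  0.30357116 0.23127503] 20.05
the job is handed in; nothing more can be done
```

I docked the thick handle in the wide bay first, then the thin one in the slim bay. Each went in base cap first at about 12° tilt. I pushed the contact with about 7–8 N (peak measured 8.9 N), swung the handle level, eased it back against its fork and let go.

I handed the job in at 20 s, with the gripper open and clear at about 17 cm up and wrist force near zero.

- **Seating:** in the last pictures both necks sit between their fork prongs and both caps are under the hood. Both handles look level, and the neck tips are within about 2 pixels of where docked handles should appear.
- **Contacts:** I could not read their travel directly. The push on each handle was 5.2 N (wide) and 5.6 N (slim) just before release, close to the 4.8 N expected when docked. The slim contact was met about 2 mm later than my estimate, and I corrected that by the measured force.
- **Other things:** I did not touch anything else on purpose, and nothing looked moved in the parts of the trolley I could see. I did not check every object on it.

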